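# Set up the backing board and draw the big syringe

### The job

Take the white backing board out of the sloping wooden rack and stand it upright on a short edge on the middle of the cork pad of the syringe stand, its broad face towards the tube, and let go of it. Then pull the white plunger straight out along the leaning tube, without forcing it sideways, until the black band round its shaft is level with the tube's mouth; finish while holding the plunger there in the gripper, board still standing. Do not pull the plunger right out, and leave the other things on the table alone.

Things in the scene. Friction and masses are not known exactly. Their poses are not given: they have to be found in the camera images.
- board_center (a point): Centre of the backing board, a loose white slab 15 x 80 x 120 mm (its x, y, z axes), about 0.2 kg. At the start it leans in the wooden rack, length 30 deg from vertical, upper end (its +z) roughly away from the robot. The rack's back plate (on the board's -x side, 10 mm thick) covers only its lower 75 mm: the upper 45 mm can be pinched across the thickness.
- rack: Fixed wooden rack, base 130 x 110 mm; origin under the base's centre. The leaning board's lower edge lies 50 mm along +x from it, 30 mm above the table; its upper end leans to the rack's -x. An 8 mm lip stands before the board's foot, so lift the board out along its length. Rack and syringe stand swap sides of the table.
- pad_center (a point): Middle of the top face of the cork pad on the syringe stand's fixed grey base (160 x 260 mm), 24 mm above the table. z up; pad 110 mm along x, 60 mm along y; the tube's foot is 150 mm away along +y. Here the board is to stand with its thickness along this y and its 80 mm width along x, either end up.
- tube_mouth (a point): Centre of the mouth of the fixed clear tube, which leans 20 deg from vertical to the stand's +x, away from the robot. z points out along the tube's axis; y is level, same as the pad's y. Bore about 30 mm wide, 100 mm deep; outside diameter 41 mm. A clamp 52 x 56 mm sits 63 to 83 mm below the mouth.
- plunger_grip (a point): Middle of the loose white plunger's neck, where to grip; z along the plunger, out of the tube. Neck 24 mm in diameter, 50 mm long; thumb disc 44 mm in diameter, 6 mm thick, its underside 20 mm above this point. Shaft below 28 mm in diameter, 1 mm free all round. At the start this point is 40 mm outside the mouth. About 0.12 kg; drops back if let go.
- plunger_band (a point): Centre (on the plunger's axis) of the 7 mm wide black band round the shaft, 90 mm below the grip point. At the start it is about 50 mm inside the tube, below the mouth. z along the plunger, out of the tube.
Things that resemble listed ones, but are neither listed nor needed, are in the scene too. Of the things that look like the part that bears board_center, the smaller one is meant.

How it is judged:
By the outcome, as a careful person would: the job done as asked, in the order asked, and still so for the second after the job is handed in, while the arm keeps its last pose, push and grip.
It also fails if it takes over 64 s, if anything falls off the work surface, if the arm or the gripper's body presses on something with over 40 N, if the wrist force passes 120 N, or if a joint passes its speed limit or range.

### The arm

A 6-joint arm with a two-finger parallel gripper is mounted at the origin on the work surface. World frame = base frame: x ahead of the robot, y to its left, z up, the work surface at z = 0. Lengths are in m, angles in rad, forces in N, time in s.
With the tool pointing down it reaches from about 0.25 to 0.775 m from the base axis. Payload 4 kg.
Tool frame: the origin (TCP) lies at the very end of the fingers, on their centre line; the grasp point (between the pads) lies 19 mm behind it (robot.hold_point_z is the distance from the TCP to the grasp point, in m); z points along the fingers, y is the line along which they close (so a half turn about z gives the same grasp; the last joint's range is limited). The gripper opens to 94 mm and grips with 3 to 60 N. Pads are 16 mm wide; open, the fingers measure 119 mm over their backs; the gripper's body (75 mm by 177 mm) begins 78 mm behind the grasp point.
Start: joints at [1.21, 0.087, 1.371, -0, 1.684, -0.103], TCP at [0.14, 0.532, 0.206] pointing down, gripper open.
Joint ranges: [-3.1, 3.1], [-0.76, 2.03], [0.27, 2.55], [-1.08, 4.22], [0.17, 2.65], [-2.57, 2.57]. Speed limits (rad/s): [2.79, 2.79, 3.14, 3.14, 3.14, 3.14].

### API

Orientations are given as [roll, pitch, yaw] about the fixed x, y, z axes, in that order (R = Rz(yaw) Ry(pitch) Rx(roll)).
In Python, from bench import robot gives the robot as it stands.
- The arm moves only by the tool carry_out, never from a script. Its argument "steps" is a list of rows, each a list of 3 entries, a list of its own where there are three numbers: the shift along the tool's x, y, z in m, then the turn about the tool's z in units of 10 degrees (1.0 is 10 degrees), then the closure, from -1 (fully open) to 1 (shut). In form: [[[tx, ty, tz], roll, jaw], ...]. A call has 1 to 10 rows; each row is the pose to reach, as a shift and turn from the pose commanded when the call began, along the tool's axes at that moment; what a row does not reach only later rows make up. A row lasts 1/8 s, in which the tool goes at most 62.5 mm and 10.7 degrees, less where a joint would pass 70% of its speed; a pose out of reach is approached as far as the arm can. A call with a gripper value outside its range is refused whole. The fingers move at their own pace and stop on an object; the grip force is fixed at half the most. Time passes only in rows, so rows that repeat a pose let the fingers close. It gives the time, the measured TCP pose, the force, the opening and the grip force at its end, in the units of the state.
- robot.get_obs(): the state, without advancing time (a new reading comes with each control period).
- robot.snapshot(name): name is "scene" or "top"; returns a dict with "image" (384x512x3 uint8, red, green, blue), "z_map" (384x512 float32, m along the optical axis (not along the pixel's ray), 0 where there is no reading), "mtx" (3x3 intrinsics, pixels), "D" ([k1, k2, p1, p2, k3] as OpenCV has them; the pictures are not rectified), "R" (3x3) and "t" (3): a world point X has camera coordinates R X + t. Camera axes: x right, y down, z forward; pixel columns grow to the right and rows downward; lengths in m; the calibration is good to about 2 mm. A picture is of the moment at which its call begins.
- robot.close_job(): hands the job in; it is judged then, once.
The state is a dict: "time": time; "joint_positions": joint angles; "qvel": joint speeds; "joint_torque": joint torques, N m; "tool_pos": TCP position; "ee_rot": TCP orientation; "wrist_force": force on the tool from outside, world axes, zero at the start; "wrist_torque": the same for the moment, N m; "width": finger opening in m; "finger_force": force on a finger pad.
Only numpy, scipy, OpenCV 4.12 (cv2) and the standard library are available. Lean on these libraries where they do the work, as an engineer would, in place of code of your own. Each camera call takes 0.05 s, during which the arm holds its last target. There are 200 camera calls.

## Working session

There is one attempt and no reset: what is moved stays moved. The work goes in short steps, Python scripts to look and compute and a tool call to move; the robot and the scene stay as the last step left them, time stands still between calls to the robot, and variables do not carry over. Pictures are saved under pics/ and viewed, at most 10 in all, crops included, and the job is handed in when it is done.

Besides the shell and the picture viewer there is one more tool, called after "Request:" in YAML: its name, and indented under it one key for each argument. carry_out: Moves the arm, as the interface text tells. Its arguments: {"type":"object","properties":{"steps":{"type":"array","items":{"type":"array"}}},"required":["steps"]}

```bash
mkdir -p pics; ls; cat > h.py <<'E'
import numpy as np,cv2,pickle
from bench import robot
def snap(n,f):
    s=robot.snapshot(n); cv2.imwrite('pics/'+f+'.png',s['image'][:,:,::-1]); pickle.dump(s,open(f+'.pkl','wb')); return s
def cloud(s):
    h,w=s['z_map'].shape; v,u=np.mgrid[:h,:w]
    p=cv2.undistortPoints(np.stack([u.ravel(),v.ravel()],1).astype(np.float32)[:,None],s['mtx'],s['D'])[:,0]
    z=s['z_map'].ravel().astype(float); C=np.c_[p*z[:,None],z]
    W=(C-s['t'])@s['R']; W[z==0]=np.nan
    return W.reshape(h,w,3)
E
python3 - <<'E'
from h import *
a=snap('scene','s1');b=snap('top','t1')
A=cv2.resize(a['image'],(800,600));B=cv2.resize(b['image'],(800,600))
cv2.imwrite('pics/s1b.png',A[:,:,::-1]);cv2.imwrite('pics/t1b.png',B[:,:,::-1])
print(robot.get_obs()); print(robot.hold_point_z)
for s in(a,b): print(-s['R'].T@s['t'],s['R'][2])
E
```

```text
pics
{'time': 0.1, 'joint_positions': array([ 1.20988971e+00,  8.78854573e-02,  1.37207322e+00, -3.30961021e-05,
        1.68358136e+00, -1.03105602e-01]), 'qvel': array([ 0.00051584, -0.00136193, -0.00438734, -0.00040183, -0.00023826,
       -0.00166642]), 'joint_torque': array([ 1.35053251e-03, -3.41252589e+01, -3.03301191e+01,  7.19220447e-02,
        3.03593301e-02, -1.15188182e-04]), 'tool_pos': array([0.14007344, 0.53136779, 0.204434  ]), 'ee_rot': array([-3.13965223e+00, -1.67711652e-04,  2.88378778e+00]), 'wrist_force': array([ 0.00873186, -0.09010105,  0.23539028]), 'wrist_torque': array([-0.02402759, -0.04614641,  0.01713133]), 'finger_force': 0.0, 'width': 0.09419502435784391}
0.0188
[1.01330347 0.23554003 1.09526017] [-0.48515027 -0.20688901 -0.84960353]
[0.25625839 0.01019075 1.26761678] [ 0.17806136 -0.01117166 -0.98395597]
```

View pics/s1b.png

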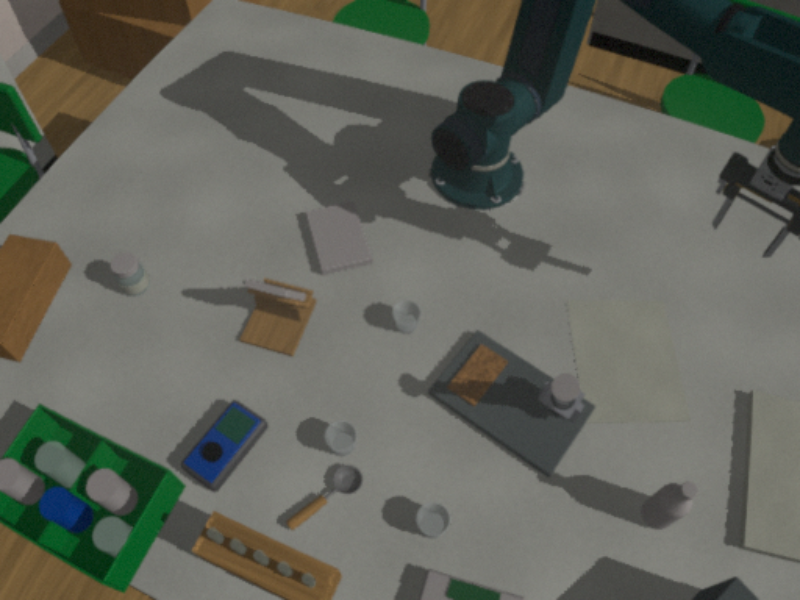

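View pics/t1b.png

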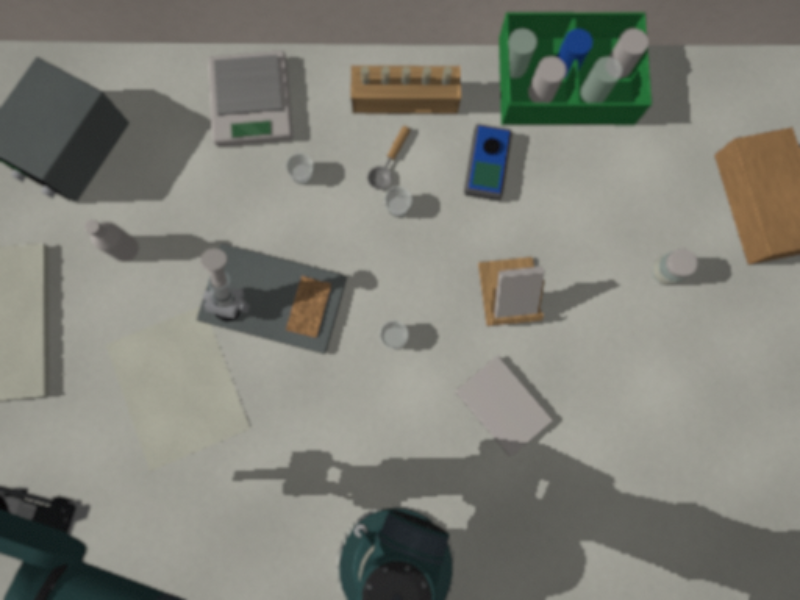

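Scene view: the rack with a leaning white board is at (280,300) and a flat white slab at (338,238). The syringe stand has its pad at (478,372) and the plunger disc at (565,388). In the top view these are: leaning board (519,293), flat slab (507,402), pad (309,307), disc (214,262). The candidates for the board are the leaning slab and the flat slab. The leaning one in the rack fits the description, and I'll confirm that by size.

```bash
python3 - <<'E'
from h import *
a=pickle.load(open('s1.pkl','rb'));b=pickle.load(open('t1.pkl','rb'))
def crop(s,x0,y0,x1,y1,w,h): return cv2.resize(s['image'][y0:y1,x0:x1],(w,h),interpolation=cv2.INTER_CUBIC)
# native coords
c=np.vstack([np.hstack([crop(b,290,150,370,210,400,300),crop(b,110,140,190,200,400,300)][:2]),
 np.hstack([crop(b,280,215,360,275,400,300),crop(a,300,210,380,270,400,300)])])
cv2.imwrite('pics/c1.png',c[:,:,::-1])
W=cloud(b);V=cloud(a)
np.set_printoptions(precision=4,suppress=True)
def reg(W,s,x0,y0,x1,y1): return W[y0:y1,x0:x1].reshape(-1,3),s['image'][y0:y1,x0:x1].reshape(-1,3).astype(int)
def rect(P):
    xy=(P[:,:2]*1000).astype(np.float32); return cv2.minAreaRect(xy)
# table z
P,I=reg(W,b,260,180,290,200);print('table z',np.nanmedian(P[:,2]))
# board
P,I=reg(W,b,305,160,355,212)
sat=I.max(1)-I.min(1); m=(sat<30)&(P[:,2]>.035)
Q=P[m];
for _ in range(4):
    c0=Q.mean(0);u,s_,vt=np.linalg.svd(Q-c0);n=vt[2];n*=np.sign(n[2]);d=(Q-c0)@n;Q=Q[abs(d)<.004]
print('board n',len(Q),m.sum(),'n',n,'tilt',np.degrees(np.arccos(n[2])),'az n',np.degrees(np.arctan2(n[1],n[0])),'c',c0,'z',np.percentile(Q[:,2],[1,50,99]))
lv=np.cross([0,0,1],n);lv/=np.linalg.norm(lv);up=np.cross(n,lv);L=np.c_[Q@lv,Q@up]
(cx,cy),sz,an=cv2.minAreaRect((L*1000).astype(np.float32));print('rect',sz,an)
C=lv*cx/1000+up*cy/1000+n*(c0@n);print('face centre',C,'up',up,'lv',lv,'board centre',C-n*.0075)
# flat slab
P,I=reg(W,b,285,220,365,290);m=(P[:,2]>.006)&(P[:,2]<.04);print('slab',rect(P[m]))
# rack base
P,I=reg(W,b,300,160,355,212);m=(I[:,0]-I[:,2]>35)&(P[:,2]<.03)&(P[:,2]>.005);print('rackbase',rect(P[m]),np.median(P[m,2]))
# pad
for Z,s,r in((W,b,(180,170,215,220)),(V,a,(280,215,330,262))):
    P,I=reg(Z,s,*r);m=(I[:,0]-I[:,2]>40)&(P[:,2]<.035)&(P[:,2]>.015);print('pad',m.sum(),rect(P[m]),np.median(P[m,2]))
P,I=reg(W,b,122,152,226,230);m=(abs(P[:,2]-.018)<.008);print('base',rect(P[m]))
# plunger disc
for Z,s,r in((W,b,(120,155,155,210)),(V,a,(335,230,385,275))):
    P,I=reg(Z,s,*r);P=P[~np.isnan(P[:,2])];zt=np.percentile(P[:,2],99);print('zmax',zt,P[:,2].max())
    Q=P[P[:,2]>zt-.022];c0=Q.mean(0)
    print(len(Q),c0,np.ptp(Q,0),rect(Q)); np.save('disc%d.npy'%(s is a),P)
E
```

```text
table z -0.0014099931723240353
board n 688 856 n [-0.8561 -0.0905  0.5088] tilt 59.414648497787574 az n -173.96326296577917 c [ 0.4906 -0.227   0.0892] z [0.0381 0.0891 0.1369]
rect (80.60742950439453, 120.77144622802734) 0.5628184080123901
face centre [ 0.49   -0.2277  0.0881] up [0.506  0.0535 0.8609] lv [ 0.1052 -0.9945  0.    ] board centre [ 0.4965 -0.227   0.0843]
slab ((305.0846252441406, -204.21343994140625), (197.53948974609375, 202.91983032226562), 87.36614227294922)
rackbase ((513.2105102539062, -224.20944213867188), (129.9176483154297, 109.64867401123047), 4.773818492889404) 0.009363516022405654
pad 547 ((480.1582336425781, 169.15489196777344), (60.342037200927734, 109.34860229492188), 74.08636474609375) 0.022710413675101484
pad 461 ((483.8370666503906, 168.60638427734375), (58.346527099609375, 110.33679962158203), 76.37582397460938) 0.025599555555308594
base ((498.819580078125, 241.6978302001953), (259.95477294921875, 160.4275665283203), 75.37001037597656)
zmax 0.1958273202951139 0.1987411864479059
191 [0.53   0.3101 0.1899] [0.0425 0.04   0.02  ] ((531.2202758789062, 310.3937683105469), (39.96860885620117, 42.45878982543945), 89.61547088623047)
zmax 0.1964655193402413 0.19931168512058525
276 [0.5349 0.3098 0.1907] [0.0412 0.0434 0.0203] ((534.5369262695312, 309.5582275390625), (40.671756744384766, 43.246124267578125), 12.84959888458252)
```

View pics/c1.png

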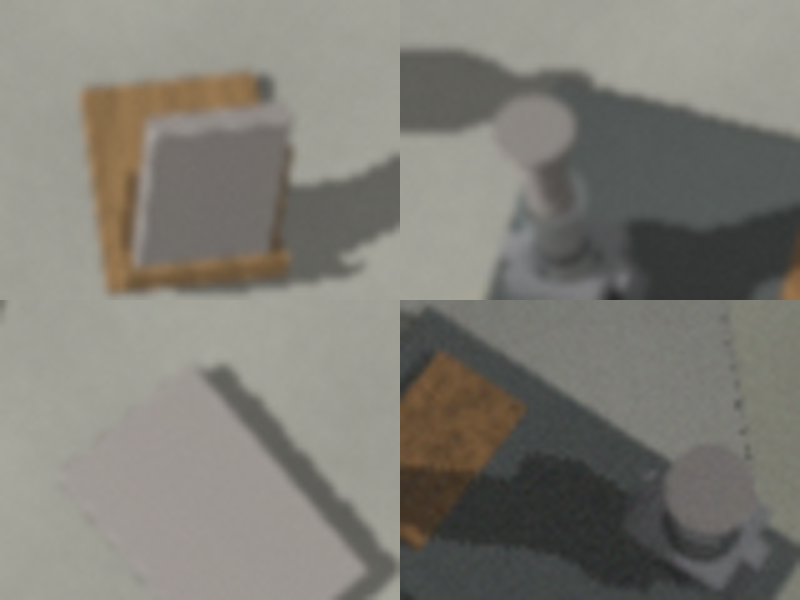

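Top-left crop: the leaning slab sits in the rack and measures 80.6 x 120.8 mm, so it is the board. The flat slab bottom-left is much larger. The top-right and bottom-right crops show the plunger disc, tube and cork pad.

The tool can only point down. So I'll pinch the board across its 80 mm width near the top, lift it out along its length, and tip it upright against the rack's plate edge. Then I'll place it.

```bash
cat >> h.py <<'E'
import sys
def go(x,y,z,ang=None):
    "shift/turn from measured pose to world TCP target, tool y at ang deg"
    o=robot.get_obs();p=o['tool_pos'];yw=o['ee_rot'][2];d=np.array([x,y,z])-p
    t=[d[0]*np.cos(yw)+d[1]*np.sin(yw),d[0]*np.sin(yw)-d[1]*np.cos(yw),-d[2]]
    cur=np.degrees(yw)-90
    r=0 if ang is None else -(ang-cur+180)%360-180 if 0 else -(((ang-cur+180)%360)-180)
    print('t',o['time'],'shift',np.round(t,4),'roll',round(r/10,3),'pos',p.round(4),'ang',round(((cur+180)%360)-180,2),'rpy',o['ee_rot'].round(4),'q6',round(float(np.degrees(o['joint_positions'][5])),1))
if __name__=='__main__': go(*map(float,sys.argv[1:]))
E
python3 h.py .518 -.225 .26 96
```

```text
t 0.1 shift [-0.5583 -0.635  -0.0556] roll -2.077 pos [0.1401 0.5314 0.2044] ang 75.23 rpy [-3.1397e+00 -2.0000e-04  2.8838e+00] q6 -5.9
```

Request:
carry_out:
  steps:
    - [[0,0,-0.06],0,-1]
    - [[0,0,-0.06],0,-1]

```text
time: 0.35
tool_pos: [0.1408, 0.5334, 0.2703]
ee_rot: [3.133, 0.001, 2.884]
wrist_force: [1.1, 1.1, 0.2]
width: 0.094
finger_force: 0.0
```

Request:
carry_out:
  steps:
    - [[-0.04,-0.045,0],-0.15,-1]
    - [[-0.08,-0.09,0],-0.3,-1]
    - [[-0.12,-0.135,0],-0.45,-1]
    - [[-0.16,-0.18,0],-0.6,-1]
    - [[-0.2,-0.225,0],-0.75,-1]
    - [[-0.24,-0.27,0],-0.9,-1]
    - [[-0.28,-0.315,0],-1.05,-1]
    - [[-0.32,-0.36,0],-1.2,-1]
    - [[-0.36,-0.405,0],-1.35,-1]
    - [[-0.4,-0.45,0],-1.5,-1]

```text
time: 1.6
tool_pos: [0.4126, -0.0072, 0.2649]
ee_rot: [3.141, 0.0, -3.137]
wrist_force: [1.3, -0.1, -0.0]
width: 0.0939
finger_force: 0.0
```

```bash
python3 h.py .518 -.225 .2 96
```

```text
t 1.6 shift [-0.1044 -0.2183  0.0649] roll -0.574 pos [ 0.4126 -0.0072  0.2649] ang 90.26 rpy [ 3.1411e+00  1.0000e-04 -3.1371e+00] q6 -99.2
```

Request:
carry_out:
  steps:
    - [[-0.025,-0.055,0],-0.15,-1]
    - [[-0.05,-0.11,0],-0.3,-1]
    - [[-0.075,-0.16,0],-0.45,-1]
    - [[-0.104,-0.218,0],-0.57,-1]
    - [[-0.104,-0.218,0.03],-0.57,-1]
    - [[-0.104,-0.218,0.065],-0.57,-1]
    - [[-0.104,-0.218,0.065],-0.57,-1]
    - [[-0.104,-0.218,0.065],-0.57,-1]

```text
time: 2.6
tool_pos: [0.5175, -0.2229, 0.2015]
ee_rot: [-3.141, 0.001, -3.038]
wrist_force: [0.3, -0.1, 0.0]
width: 0.0943
finger_force: 0.0
```

```bash
python3 - <<'E'
from h import *
go(.518,-.225,.101,96)
a=snap('scene','s2');b=snap('top','t2')
c=np.hstack([cv2.resize(a['image'][130:250,110:250],(467,400)),cv2.resize(b['image'][130:230,290:373],(332,400))])
cv2.imwrite('pics/c2.png',c[:,:,::-1])
E
```

```text
t 2.6 shift [-0.0003 -0.0022  0.1005] roll -0.006 pos [ 0.5175 -0.2229  0.2015] ang 95.94 rpy [-3.1410e+00  1.0000e-03 -3.0379e+00] q6 -125.0
```

View pics/c2.png

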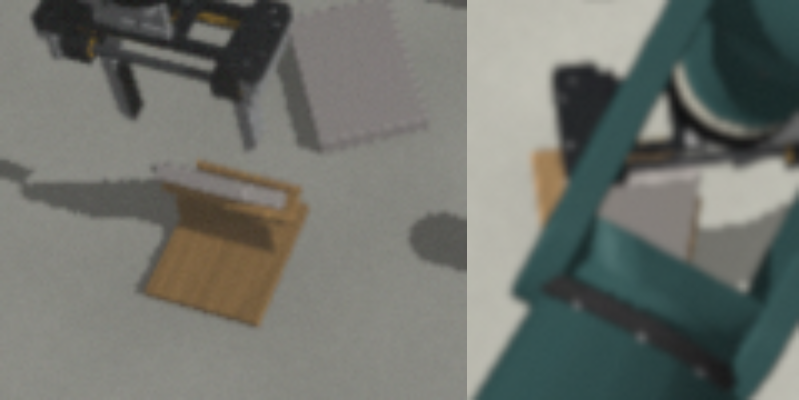

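The crops show open fingers above the board's upper edge, straddling its width: board edge at (165–285,185), fingers at (125,100) and (248,130). I'll descend.

Request:
carry_out:
  steps:
    - [[0,-0.003,0.03],0,-1]
    - [[0,-0.003,0.06],0,-1]
    - [[0,-0.003,0.08],0,-1]
    - [[0,-0.003,0.1],0,-1]
    - [[0,-0.003,0.1],0,-1]
    - [[0,-0.003,0.1],0,-0.7]
    - [[0,-0.003,0.1],0,0.2]
    - [[0,-0.003,0.1],0,1]
    - [[0,-0.003,0.1],0,1]
    - [[0,-0.003,0.1],0,1]

```text
time: 3.95
tool_pos: [0.5185, -0.2262, 0.1025]
ee_rot: [-3.14, 0.003, -3.038]
wrist_force: [-0.1, 1.4, 5.5]
width: 0.0798
finger_force: 30.0
```

Request:
carry_out:
  steps:
    - [[-0.005,0,-0.0085],0,1]
    - [[-0.01,0,-0.017],0,1]
    - [[-0.0155,0,-0.026],0,1]
    - [[-0.0205,0,-0.0345],0,1]
    - [[-0.0255,0,-0.043],0,1]
    - [[-0.0305,0,-0.052],0,1]
    - [[-0.036,0,-0.06],0,1]
    - [[-0.041,0,-0.069],0,1]
    - [[-0.051,0,-0.086],0,1]
    - [[-0.051,0,-0.086],0,1]

```text
time: 5.2
tool_pos: [0.5708, -0.2207, 0.1889]
ee_rot: [-3.139, 0.006, -3.037]
wrist_force: [0.5, 0.3, -1.8]
width: 0.0797
finger_force: 30.0
```

```bash
cat > bd.py <<'E'
from h import *
def look(f,box):
    # board in scene view: light, low-saturation points in a world box
    a=snap('scene',f);W=cloud(a).reshape(-1,3);I=a['image'].reshape(-1,3).astype(int)
    lo,hi=np.array(box[:3]),np.array(box[3:])
    m=(W>lo).all(1)&(W<hi).all(1)&(I.max(1)-I.min(1)<25)&(I.mean(1)>75)
    Q=W[m]
    return a,Q
def plane(Q,tol=.003,seed=0):
    r=np.random.default_rng(seed);best=None
    for _ in range(400):
        p=Q[r.choice(len(Q),3,False)];n=np.cross(p[1]-p[0],p[2]-p[0]);n/=np.linalg.norm(n)+1e-12
        k=abs((Q-p[0])@n)<tol
        if best is None or k.sum()>best.sum():best=k
    P=Q[best];n=np.linalg.svd(P-P.mean(0))[2][2];return n*np.sign(n[0]),P
E
python3 - <<'E'
from bd import *
g=robot.get_obs()['tool_pos']
go(.599,-.217,.187)
a,Q=look('s3',[.44,-.29,.06,.68,-.14,.24])
n,P=plane(Q);print(len(Q),len(P),n.round(3),'tilt',np.degrees(np.arcsin(n[2])).round(1),P.mean(0).round(3),P.min(0).round(3),P.max(0).round(3))
cv2.imwrite('pics/c3.png',cv2.resize(a['image'][110:260,100:300],(800,600))[:,:,::-1])
E
```

```text
t 5.2 shift [-0.0285  0.0007  0.0019] roll 0.0 pos [ 0.5708 -0.2207  0.1889] ang 95.99 rpy [-3.1393  0.0063 -3.037 ] q6 -122.5
301 166 [0.515 0.073 0.854] tilt 58.7 [ 0.579 -0.217  0.221] [ 0.568 -0.27   0.215] [ 0.59  -0.166  0.232]
```

View pics/c3.png

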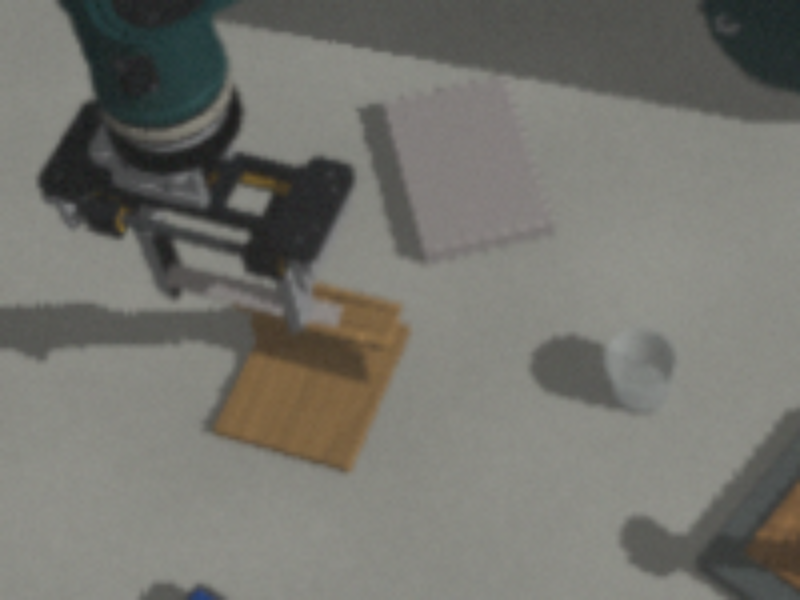

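The board is held between the fingers at (165,270)–(300,305), clear above the plate, and is still leaning about 31°. Next I'll move it behind the plate's top edge and tip it upright.

Request:
carry_out:
  steps:
    - [[-0.03,0,0],0,1]
    - [[-0.03,0,0.03],0,1]
    - [[-0.03,0,0.061],0,1]
    - [[-0.01,0,0.061],0,1]
    - [[0.007,0,0.061],0,1]
    - [[0.012,0,0.058],0,1]
    - [[0.018,0,0.055],0,1]
    - [[0.023,0,0.053],0,1]
    - [[0.029,0,0.051],0,1]
    - [[0.034,0,0.05],0,1]

```text
time: 6.5
tool_pos: [0.5349, -0.2239, 0.1367]
ee_rot: [3.141, 0.002, -3.038]
wrist_force: [4.9, 1.0, -2.7]
width: 0.0796
finger_force: 30.0
```

Request:
carry_out:
  steps:
    - [[0.006,0,-0.001],0,1]
    - [[0.006,0,-0.001],0,1]

```text
time: 6.75
tool_pos: [0.5286, -0.2246, 0.138]
ee_rot: [-3.142, 0.001, -3.038]
wrist_force: [2.8, 1.6, -1.9]
width: 0.0798
finger_force: 30.0
```

```bash
python3 - <<'E'
from bd import *
o=robot.get_obs();print(o['tool_pos'],o['wrist_force'])
a,Q=look('s4',[.44,-.29,.03,.68,-.14,.24])
b=snap('top','t4')
for z in np.arange(.05,.2,.01):
    k=(abs(Q[:,2]-z)<.005)
    if k.sum()>4: print(z.round(2),k.sum(),np.percentile(Q[k,0],[10,50,90]).round(3))
cv2.imwrite('pics/c4.png',cv2.resize(a['image'][130:250,120:280],(800,600),interpolation=cv2.INTER_CUBIC)[:,:,::-1])
E
```

```text
[ 0.52856783 -0.22459462  0.1379725 ] [ 2.7894586   1.55703677 -1.90075154]
0.06 22 [0.514 0.526 0.53 ]
0.07 30 [0.52  0.529 0.533]
0.08 29 [0.521 0.531 0.535]
0.09 33 [0.525 0.531 0.537]
0.1 30 [0.529 0.533 0.538]
0.11 34 [0.529 0.535 0.541]
0.12 26 [0.528 0.535 0.543]
0.13 27 [0.534 0.541 0.544]
0.14 31 [0.535 0.543 0.546]
0.15 27 [0.532 0.541 0.547]
0.16 49 [0.527 0.542 0.548]
0.17 172 [0.533 0.54  0.547]
0.18 27 [0.529 0.534 0.544]
0.19 11 [0.532 0.534 0.544]
0.2 11 [0.529 0.533 0.545]
```

View pics/c4.png

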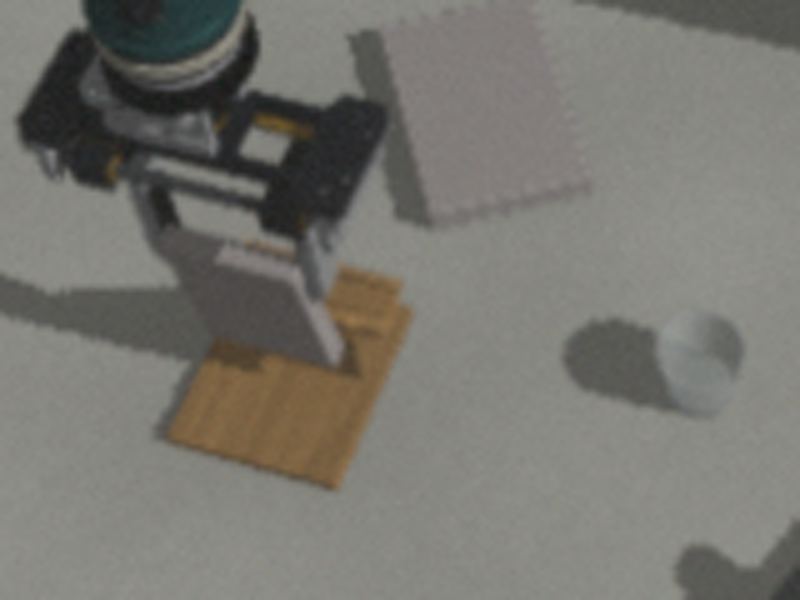

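The board now hangs almost upright behind the plate, face at (270,300). I'll measure the remaining tilt.

```bash
cat >> bd.py <<'E'
def tilt(f,a,box):
    lo,hi=np.array(box[:3]),np.array(box[3:]);W=cloud(a).reshape(-1,3);I=a['image'].reshape(-1,3).astype(int)
    m=(W>lo).all(1)&(W<hi).all(1)&(I.max(1)-I.min(1)<25)&(I.mean(1)>40)
    n,P=plane(W[m],.004);print(m.sum(),len(P),n.round(3),'az',np.degrees(np.arctan2(n[1],n[0])).round(1),'tilt(deg, n up +)',np.degrees(np.arcsin(n[2])).round(1),P.mean(0).round(4),P[:,2].min().round(3),P[:,2].max().round(3))
E
python3 - <<'E'
from bd import *
a=pickle.load(open('s4.pkl','rb'))
for z in(.155,.145,.13):tilt('',a,[.49,-.262,.05,.57,-.187,z])
E
```

```text
298 297 [ 0.978  0.128 -0.165] az 7.5 tilt(deg, n up +) -9.5 [ 0.536  -0.2243  0.1059] 0.054 0.155
269 268 [ 0.978  0.128 -0.163] az 7.5 tilt(deg, n up +) -9.4 [ 0.5351 -0.224   0.1012] 0.054 0.145
220 219 [ 0.979  0.125 -0.158] az 7.3 tilt(deg, n up +) -9.1 [ 0.5337 -0.2239  0.093 ] 0.054 0.13
```

Request:
carry_out:
  steps:
    - [[0.005,0,0],0,1]
    - [[0.009,0,0],0,1]
    - [[0.0125,0,0],0,1]
    - [[0.0125,0,0],0,1]

```text
time: 7.35
tool_pos: [0.5171, -0.2259, 0.1388]
ee_rot: [-3.141, 0.003, -3.038]
wrist_force: [4.4, 1.6, 0.9]
width: 0.0796
finger_force: 30.0
```

```bash
python3 - <<'E'
from bd import *
a=snap('scene','s5');print(robot.get_obs()['wrist_force'])
for z in(.155,.145,.13):tilt('',a,[.48,-.262,.05,.57,-.187,z])
E
```

```text
[5.78799624 1.97794964 1.51169145]
388 386 [ 0.991  0.125 -0.048] az 7.2 tilt(deg, n up +) -2.7 [ 0.5337 -0.2244  0.1063] 0.055 0.155
343 341 [ 0.991  0.125 -0.048] az 7.2 tilt(deg, n up +) -2.7 [ 0.5335 -0.2244  0.1006] 0.055 0.145
289 287 [ 0.991  0.125 -0.042] az 7.2 tilt(deg, n up +) -2.4 [ 0.533  -0.2241  0.0937] 0.055 0.13
```

Request:
carry_out:
  steps:
    - [[0.002,0,0],0,1]
    - [[0.004,0,0],0,1]
    - [[0.004,0,0],0,1]

```text
time: 7.78
tool_pos: [0.5133, -0.2264, 0.1389]
ee_rot: [-3.141, 0.004, -3.038]
wrist_force: [5.9, 2.2, -0.6]
width: 0.0793
finger_force: 30.0
```

```bash
python3 - <<'E'
from bd import *
a=snap('scene','s6');print(robot.get_obs()['wrist_force'])
for z in(.155,.145,.13):tilt('',a,[.48,-.262,.05,.57,-.187,z])
go(.53,-.21,.25)
# pad precise, both views; plunger disc + axis
E
```

```text
[4.4370662  2.4381314  1.05018721]
424 423 [ 0.992  0.122 -0.008] az 7.0 tilt(deg, n up +) -0.4 [ 0.5329 -0.224   0.1076] 0.055 0.155
371 370 [ 0.992  0.123 -0.009] az 7.1 tilt(deg, n up +) -0.5 [ 0.5328 -0.2239  0.1015] 0.055 0.145
306 305 [ 0.992  0.125 -0.007] az 7.2 tilt(deg, n up +) -0.4 [ 0.5327 -0.2239  0.0938] 0.055 0.13
t 7.825 shift [-0.0183  0.0146 -0.1112] roll 0.0 pos [ 0.5133 -0.2264  0.1388] ang 95.95 rpy [-3.1408  0.0035 -3.0378] q6 -125.6
```

```bash
python3 - <<'E'
from bd import *
a=pickle.load(open('s6.pkl','rb'));W=cloud(a)
I=a['image'].astype(int)
m=(W[...,0]>.48)&(W[...,0]<.56)&(W[...,1]>-.25)&(W[...,1]<-.20)&(W[...,2]>.05)&(W[...,2]<.2)&(np.ptp(I,axis=2)<25)&(I.mean(2)>40)
Q=W[m];xr=Q[:,0]*.993+Q[:,1]*.12+.027
for z in np.arange(.1,.2,.005):
    k=abs(Q[:,2]-z)<.0025
    if k.sum():print(z.round(3),k.sum(),np.percentile(xr[k],[2,50,98]).round(4))
cv2.imwrite('pics/c5.png',cv2.resize(a['image'][130:220,130:250],(800,600),interpolation=cv2.INTER_CUBIC)[:,:,::-1])
E
```

```text
0.1 12 [0.5273 0.5287 0.5295]
0.105 14 [0.5275 0.5291 0.5305]
0.11 10 [0.5276 0.5286 0.5294]
0.115 13 [0.5281 0.5302 0.5327]
0.12 17 [0.5283 0.5298 0.5316]
0.125 12 [0.5279 0.5302 0.5311]
0.13 19 [0.5276 0.5298 0.5309]
0.135 11 [0.5275 0.5299 0.5319]
0.14 17 [0.5282 0.5299 0.5313]
0.145 15 [0.5285 0.5293 0.5318]
0.15 15 [0.5281 0.5297 0.5324]
0.155 15 [0.5276 0.5293 0.5315]
0.16 18 [0.5278 0.5297 0.531 ]
0.165 17 [0.5281 0.529  0.5314]
0.17 31 [0.5137 0.5283 0.531 ]
0.175 69 [0.5151 0.5223 0.5306]
0.18 7 [0.5183 0.5212 0.5309]
```

View pics/c5.png

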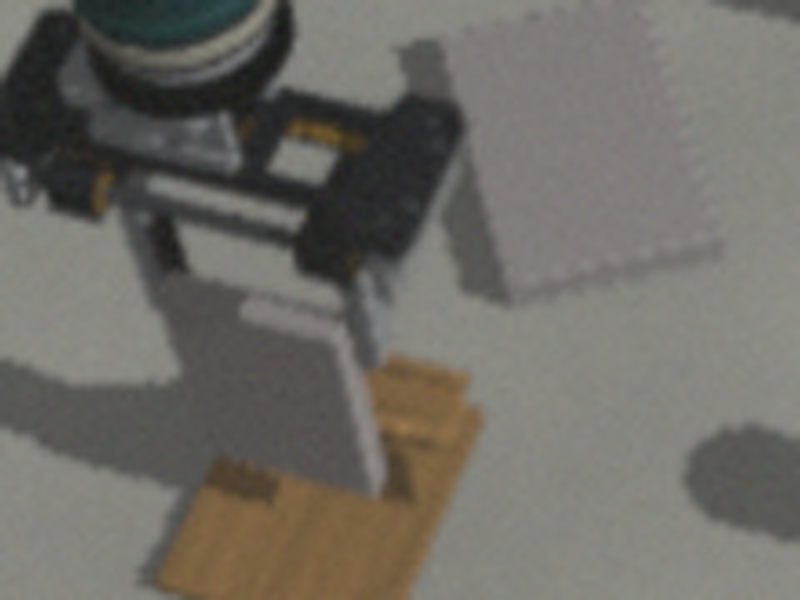

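The board is upright within 0.5°. It sits about 11 mm off-centre in the pads but is held, so I'll move it gently.

Request:
carry_out:
  steps:
    - [[-0.003,0,-0.01],0,1]
    - [[-0.006,0,-0.025],0,1]
    - [[-0.006,0,-0.04],0,1]
    - [[-0.006,0,-0.055],0,1]
    - [[-0.006,0,-0.07],0,1]
    - [[-0.006,0,-0.085],0,1]
    - [[-0.006,0,-0.1],0,1]
    - [[-0.006,0,-0.11],0,1]
    - [[-0.006,0,-0.11],0,1]

```text
time: 8.95
tool_pos: [0.5184, -0.226, 0.2486]
ee_rot: [-3.14, 0.002, -3.038]
wrist_force: [0.1, -0.4, -2.8]
width: 0.0795
finger_force: 30.0
```

```bash
python3 h.py .485 .179 .249 -14.6
```

```text
t 8.95 shift [-8.700e-03  4.063e-01 -4.000e-04] roll 11.053 pos [ 0.5184 -0.226   0.2486] ang 95.93 rpy [-3.1405e+00  1.7000e-03 -3.0381e+00] q6 -125.2
```

Request:
carry_out:
  steps:
    - [[0,0.01,0],0.3,1]
    - [[0,0.03,0],0.8,1]
    - [[0,0.05,0],1.4,1]
    - [[0,0.07,0],2.0,1]
    - [[0,0.09,0],2.6,1]
    - [[0,0.11,0],3.2,1]
    - [[0,0.13,0],3.8,1]
    - [[0,0.15,0],4.4,1]
    - [[0,0.17,0],5.0,1]
    - [[0,0.185,0],5.4,1]

```text
time: 10.2
tool_pos: [0.4983, -0.0408, 0.2466]
ee_rot: [-3.141, -0.002, 2.301]
wrist_force: [0.8, 0.9, -2.1]
width: 0.0794
finger_force: 30.0
```

```bash
python3 h.py .485 .179 .249 -14.6
```

```text
t 10.2 shift [ 0.1727  0.1367 -0.0024] roll 5.642 pos [ 0.4983 -0.0408  0.2466] ang 41.82 rpy [-3.1408e+00 -1.5000e-03  2.3006e+00] q6 -53.0
```

Request:
carry_out:
  steps:
    - [[0.015,0.012,0],0.6,1]
    - [[0.034,0.027,0],1.2,1]
    - [[0.053,0.042,0],1.8,1]
    - [[0.072,0.057,0],2.4,1]
    - [[0.091,0.072,0],3.0,1]
    - [[0.11,0.087,0],3.7,1]
    - [[0.13,0.103,0],4.3,1]
    - [[0.149,0.118,0],4.9,1]
    - [[0.165,0.13,0],5.4,1]
    - [[0.173,0.137,0],5.64,1]

```text
time: 11.45
tool_pos: [0.4846, 0.1795, 0.2465]
ee_rot: [-3.14, 0.0, 1.318]
wrist_force: [-0.1, 0.1, -1.4]
width: 0.0793
finger_force: 30.0
```

Request:
carry_out:
  steps:
    - [[0,0,0.02],0,1]
    - [[0,0,0.045],0,1]
    - [[0,0,0.07],0,1]
    - [[0,0,0.095],0,1]
    - [[0,0,0.11],0,1]
    - [[0,0,0.12],0,1]
    - [[0,0,0.12],0,1]

```text
time: 12.32
tool_pos: [0.4849, 0.1784, 0.127]
ee_rot: [-3.141, 0.0, 1.318]
wrist_force: [-0.3, 0.8, -2.3]
width: 0.0794
finger_force: 30.0
```

```bash
python3 - <<'E'
from bd import *
go(.485,.179,.109,-14.6)
for f,v in(('s7','scene'),('t7','top')):
    a=snap(v,f);W=cloud(a).reshape(-1,3)
    I=a['image'].reshape(-1,3).astype(int)
    m=(I[:,0]-I[:,2]>40)&(W[:,2]<.035)&(W[:,2]>.015)&(abs(W[:,0]-.48)<.08)&(abs(W[:,1]-.17)<.06)
    print(v,'pad',m.sum(),cv2.minAreaRect((W[m,:2]*1000).astype(np.float32)),np.median(W[m,2]))
    # board points in pad frame
    c=np.radians(-14.6);R=np.array([[np.cos(c),-np.sin(c)],[np.sin(c),np.cos(c)]])
    L=np.c_[(W[:,:2]-[.482,.169])@R,W[:,2]]
    k=(abs(L[:,0])<.045)&(abs(L[:,1])<.03)&(L[:,2]>.035)&(L[:,2]<.17)&(np.ptp(I,axis=1)<25)&(I.mean(1)>30)
    Q=L[k]
    for z in np.arange(.03,.17,.01):
        j=abs(Q[:,2]-z)<.005
        if j.sum()>5:print(z.round(2),j.sum(),np.percentile(Q[j,0],[2,50,98]).round(4),np.percentile(Q[j,1],[2,50,98]).round(4))
    if v=='scene':cv2.imwrite('pics/c6.png',cv2.resize(a['image'][180:285,260:400],(800,600),interpolation=cv2.INTER_CUBIC)[:,:,::-1])
E
```

```text
t 12.325 shift [ 0.0006 -0.      0.018 ] roll 0.013 pos [0.4849 0.1784 0.127 ] ang -14.47 rpy [-3.1406e+00  4.0000e-04  1.3182e+00] q6 28.4
scene pad 183 ((484.670654296875, 172.52784729003906), (50.68599319458008, 107.6656723022461), 75.19593811035156) 0.025639400234822158
0.05 16 [-0.0001  0.036   0.042 ] [-0.0084  0.0026  0.004 ]
0.06 10 [0.0203 0.0395 0.0414] [-0.0085  0.002   0.0037]
0.07 14 [0.0238 0.0405 0.0414] [-0.0095 -0.0003  0.0037]
0.08 8 [0.0287 0.0402 0.0413] [-0.0079  0.0001  0.0036]
0.09 13 [0.0322 0.0407 0.0417] [-0.0101 -0.0028  0.0035]
0.1 11 [0.0381 0.041  0.0421] [-0.0106 -0.0005  0.004 ]
0.11 7 [0.0398 0.0408 0.0424] [-0.009  -0.0035  0.0005]
0.16 36 [-0.0323 -0.0159 -0.0055] [-0.0105 -0.0035  0.0043]
0.17 6 [-0.0286 -0.0242 -0.0148] [-0.0087 -0.0059  0.0013]
top pad 110 ((475.83111572265625, 161.6886749267578), (26.717086791992188, 109.35175323486328), 59.39022445678711) 0.02311257203068185
0.13 6 [-0.0409 -0.0356 -0.0292] [-0.0101 -0.0095 -0.0076]
0.16 14 [-0.031  -0.0242 -0.0162] [-0.0092 -0.0054  0.0058]
```

View pics/c6.png

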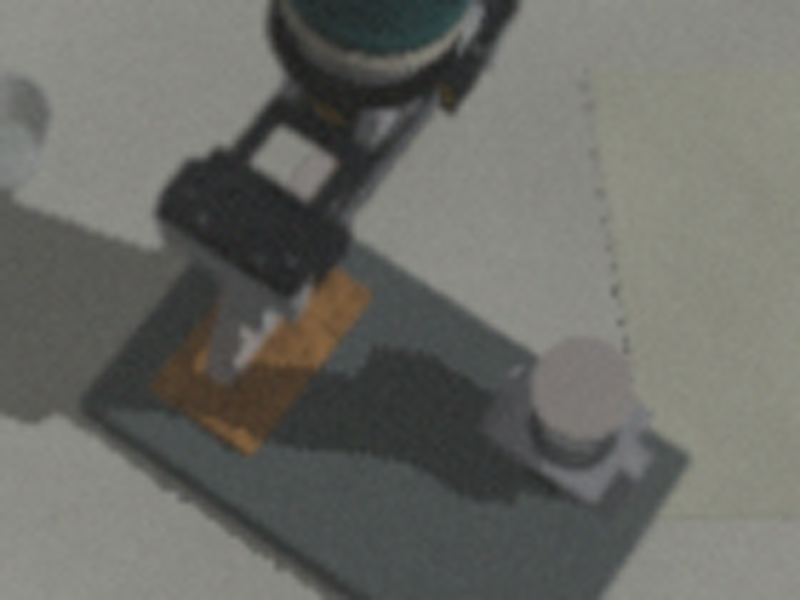

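The crop shows the board edge-on over the cork pad: edge at (230,330), pad spanning (150–370,270–455), tube at (580,420). It is about 3 mm low in y, so I'll correct that and lower.

Request:
carry_out:
  steps:
    - [[0.003,0,0.004],0,1]
    - [[0.003,0,0.008],0,1]
    - [[0.003,0,0.012],0,1]
    - [[0.003,0,0.014],0,1]
    - [[0.003,0,0.014],0,1]

```text
time: 13.05
tool_pos: [0.4858, 0.1813, 0.1132]
ee_rot: [-3.141, 0.0, 1.318]
wrist_force: [-0.5, 0.6, -1.9]
width: 0.0798
finger_force: 30.0
```

Request:
carry_out:
  steps:
    - [[0,0,0.001],0,1]
    - [[0,0,0.002],0,1]
    - [[0,0,0.002],0,1]

```text
time: 13.42
tool_pos: [0.4859, 0.1814, 0.1114]
ee_rot: [-3.142, -0.0, 1.318]
wrist_force: [-0.6, -0.3, -2.5]
width: 0.0796
finger_force: 30.0
```

Request:
carry_out:
  steps:
    - [[0,0,0.001],0,1]
    - [[0,0,0.002],0,1]
    - [[0,0,0.002],0,1]

```text
time: 13.8
tool_pos: [0.486, 0.1814, 0.1096]
ee_rot: [3.141, -0.0, 1.318]
wrist_force: [-0.6, 0.9, -0.6]
width: 0.0799
finger_force: 30.0
```

Request:
carry_out:
  steps:
    - [[0,0,0.001],0,1]
    - [[0,0,0.001],0,1]

```text
time: 14.05
tool_pos: [0.4861, 0.1815, 0.1095]
ee_rot: [3.141, -0.001, 1.318]
wrist_force: [-1.3, -0.2, 3.6]
width: 0.0795
finger_force: 30.0
```

Request:
carry_out:
  steps:
    - [[0,0,0.001],0,1]
    - [[0,0,0.001],0,1]

```text
time: 14.3
tool_pos: [0.4861, 0.1817, 0.1094]
ee_rot: [3.141, -0.001, 1.318]
wrist_force: [-3.1, 0.1, 7.8]
width: 0.0794
finger_force: 30.0
```

Request:
carry_out:
  steps:
    - [[0,0,-0.001],0,1]
    - [[0,0,-0.001],0,1]
    - [[0,0,-0.001],0,-0.74]
    - [[0,0,-0.001],0,-0.8]
    - [[0,0,-0.001],0,-0.9]
    - [[0,0,-0.001],0,-1]
    - [[0,0,-0.001],0,-1]
    - [[0,0,-0.001],0,-1]

```text
time: 15.3
tool_pos: [0.4859, 0.1814, 0.1084]
ee_rot: [3.142, -0.0, 1.318]
wrist_force: [-0.2, 0.2, 0.3]
width: 0.094
finger_force: 0.0
```

Request:
carry_out:
  steps:
    - [[0,0,-0.02],0,-1]
    - [[0,0,-0.045],0,-1]
    - [[0,0,-0.07],0,-1]
    - [[0,0,-0.1],0,-1]
    - [[0,0,-0.14],0,-1]
    - [[0,0,-0.16],0,-1]
    - [[0,0,-0.16],0,-1]

```text
time: 16.18
tool_pos: [0.4868, 0.1816, 0.2706]
ee_rot: [3.138, -0.002, 1.318]
wrist_force: [-0.5, -0.4, 0.0]
width: 0.0942
finger_force: 0.0
```

```bash
python3 - <<'E'
from bd import *
go(.5,.33,.27,75.4)
for f,v in(('s8','scene'),('t8','top')):
    a=snap(v,f);W=cloud(a).reshape(-1,3)
    I=a['image'].reshape(-1,3).astype(int)
    c=np.radians(-14.6);R=np.array([[np.cos(c),-np.sin(c)],[np.sin(c),np.cos(c)]])
    L=np.c_[(W[:,:2]-[.482,.169])@R,W[:,2]]
    k=(abs(L[:,0])<.055)&(abs(L[:,1])<.04)&(L[:,2]>.035)&(L[:,2]<.165)&(np.ptp(I,axis=1)<25)&(I.mean(1)>30)
    Q=L[k];print(v,len(Q))
    for z in np.arange(.03,.17,.02):
        j=abs(Q[:,2]-z)<.01
        if j.sum()>5:print(z.round(2),j.sum(),np.percentile(Q[j,0],[2,50,98]).round(4),np.percentile(Q[j,1],[2,50,98]).round(4))
    if v=='scene':cv2.imwrite('pics/c7.png',cv2.resize(a['image'][180:285,260:400],(800,600),interpolation=cv2.INTER_CUBIC)[:,:,::-1])
E
```

```text
t 16.175 shift [ 0.147  -0.0243  0.0006] roll -8.987 pos [0.4868 0.1816 0.2706] ang -14.47 rpy [ 3.1376e+00 -2.3000e-03  1.3182e+00] q6 28.7
scene 435
0.03 12 [-0.034   0.0181  0.0419] [-0.0022  0.0062  0.0067]
0.05 48 [-0.0348  0.0243  0.0422] [-0.0064  0.0061  0.007 ]
0.07 50 [-0.0313  0.0248  0.0418] [-0.007   0.0062  0.0072]
0.09 48 [-0.0352  0.0182  0.0423] [-0.006   0.0064  0.0073]
0.11 55 [-0.0328  0.0215  0.0425] [-0.005   0.0066  0.0074]
0.13 54 [-0.0349  0.022   0.0422] [-0.0065  0.0066  0.0077]
0.15 168 [-0.036   0.0048  0.0413] [-0.0075  0.0005  0.0073]
top 100
0.05 13 [0.0016 0.0177 0.0374] [-0.0081 -0.0075 -0.0071]
0.07 16 [0.0032 0.0205 0.0374] [-0.0082 -0.0076 -0.0073]
0.09 12 [0.0073 0.0213 0.0336] [-0.0081 -0.0076 -0.0074]
0.11 12 [0.0079 0.0217 0.037 ] [-0.0082 -0.008  -0.0077]
0.13 15 [0.0114 0.0249 0.0374] [-0.0086 -0.0081 -0.0031]
0.15 28 [-0.0122  0.0308  0.0383] [-0.0081 -0.0037  0.0054]
```

View pics/c7.png

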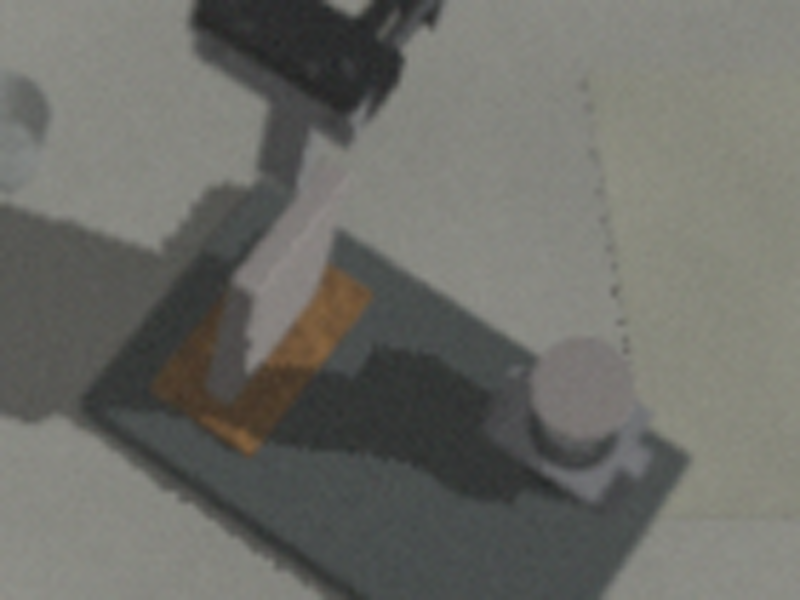

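The board stands upright and centred on the pad, at (290,260). Next I'll locate the plunger.

```bash
python3 - <<'E'
from h import *
c=np.radians(-14.6);ex=np.array([np.cos(c),np.sin(c),0]);ey=np.array([-np.sin(c),np.cos(c),0]);ez=np.array([0,0,1])
u=np.sin(np.radians(20))*ex+np.cos(np.radians(20))*ez; w=np.cross(ey,u)
for f in('s1','t1','s8','t8'):
    W=cloud(pickle.load(open(f+'.pkl','rb'))).reshape(-1,3)
    P=W[(abs(W[:,0]-.53)<.06)&(abs(W[:,1]-.31)<.06)&(W[:,2]>.15)&(W[:,2]<.21)]
    h=P@u;t=np.percentile(h,[50,80,90,95]); 
    top=np.median(h[h>np.percentile(h,98)-.006]);Q=P[abs(h-top)<.004]
    n=np.linalg.svd(Q-Q.mean(0))[2][2];n*=np.sign(n[2])
    (cx,cy),r=cv2.minEnclosingCircle((np.c_[Q@w,Q@ey]*1000).astype(np.float32)); ch=cv2.minAreaRect((np.c_[Q@w,Q@ey]*1000).astype(np.float32))
    C=w*ch[0][0]/1000+ey*ch[0][1]/1000+u*top;G=C-.026*u
    print(f,len(Q),'n',n.round(3),'r',round(r,1),np.round(ch[1],1),'top',C.round(4),'grip',G.round(4),'padframe',((G-[.482,.169,.024])@np.c_[ex,ey,ez]).round(4))
print(u)
E
python3 h.py .50 .3 .27 75.4
```

```text
s1 264 n [ 0.334 -0.082  0.939] r 22.3 [41.4 42.5] top [0.5348 0.3092 0.191 ] grip [0.5262 0.3114 0.1665] padframe [0.0068 0.1489 0.1425]
t1 185 n [ 0.344 -0.1    0.934] r 23.3 [46.1 39.1] top [0.5322 0.3106 0.1895] grip [0.5236 0.3128 0.1651] padframe [0.004  0.1497 0.1411]
s8 257 n [ 0.331 -0.082  0.94 ] r 22.2 [41.6 42.6] top [0.5348 0.3092 0.1912] grip [0.5262 0.3114 0.1668] padframe [0.0069 0.149  0.1428]
t8 129 n [ 0.338 -0.095  0.936] r 22.7 [44.4 28.5] top [0.5335 0.3047 0.1884] grip [0.5249 0.3069 0.1639] padframe [0.0068 0.1443 0.1399]
[ 0.33097603 -0.0862128   0.93969262]
t 16.275 shift [ 0.1185 -0.0158 -0.0025] roll -8.987 pos [0.4857 0.1813 0.2675] ang -14.47 rpy [-3.1406e+00  5.0000e-04  1.3183e+00] q6 28.7
```

Request:
carry_out:
  steps:
    - [[0.015,0.001,0],-0.9,-1]
    - [[0.03,0.001,0],-1.8,-1]
    - [[0.045,0.002,0],-2.7,-1]
    - [[0.06,0.002,0],-3.6,-1]
    - [[0.075,0.003,0],-4.5,-1]
    - [[0.09,0.004,0],-5.4,-1]
    - [[0.105,0.004,0],-6.3,-1]
    - [[0.12,0.005,0],-7.2,-1]
    - [[0.13,0.005,0],-8.1,-1]
    - [[0.136,0.005,0],-9.0,-1]

```text
time: 17.52
tool_pos: [0.5242, 0.312, 0.2658]
ee_rot: [-3.139, -0.003, 2.895]
wrist_force: [0.3, -0.4, 0.0]
width: 0.0938
finger_force: 0.0
```

Request:
carry_out:
  steps:
    - [[0,0,0],0,-1]
    - [[0,0,0],0,-1]

```text
time: 17.77
tool_pos: [0.5244, 0.3115, 0.2673]
ee_rot: [-3.14, -0.002, 2.887]
wrist_force: [-1.4, 0.8, 0.4]
width: 0.0938
finger_force: 0.0
```

```bash
python3 h.py .525 .312 .147 75.4
```

```text
t 17.775 shift [-0.0005  0.0007  0.1203] roll -0.0 pos [0.5244 0.3115 0.2673] ang 75.4 rpy [-3.1402e+00 -1.5000e-03  2.8867e+00] q6 -50.0
```

Request:
carry_out:
  steps:
    - [[0,0,0.03],0,-1]
    - [[0,0,0.06],0,-1]
    - [[0,0,0.09],0,-1]
    - [[0,0,0.12],0,-1]
    - [[0,0,0.12],0,-0.6]
    - [[0,0,0.12],0,-0.2]
    - [[0,0,0.12],0,0.2]
    - [[0,0,0.12],0,0.35]
    - [[0,0,0.12],0,0.35]

```text
time: 18.9
tool_pos: [0.525, 0.312, 0.1492]
ee_rot: [3.141, 0.001, 2.889]
wrist_force: [-1.2, 0.1, 0.3]
width: 0.0473
finger_force: 0.0
```

Request:
carry_out:
  steps:
    - [[0,0,0],0,0.42]
    - [[0,0,0],0,1]
    - [[0,0,0],0,1]
    - [[0,0,0],0,1]

```text
time: 19.4
tool_pos: [0.525, 0.3121, 0.149]
ee_rot: [3.141, 0.001, 2.889]
wrist_force: [0.2, 1.6, 2.8]
width: 0.042
finger_force: 30.0
```

```bash
python3 - <<'E'
from h import *
for i in range(1):
    go(.525,.312,.147);o=robot.get_obs();print(o['wrist_force'],o['wrist_torque'],o['width'],o['finger_force'])
E
```

```text
t 19.4 shift [-0.     -0.0001  0.002 ] roll 0.0 pos [0.525  0.3121 0.149 ] ang 75.53 rpy [3.1405e+00 7.0000e-04 2.8891e+00] q6 -50.1
[0.17918405 1.57475679 2.77396648] [ 0.22905187 -0.00787068 -0.03338937] 0.042038274571999365 29.998117089271545
```

The opening stopped at 42 mm, so the fingers are on the 44 mm disc rather than the neck. I'll check the finger's inner profile from depth data I already have.

```bash
python3 - <<'E'
from h import *
def prof(f,p,yaw,xr=.03):
    W=cloud(pickle.load(open(f+'.pkl','rb'))).reshape(-1,3)
    d=W-np.array(p);X=d[:,0]*np.cos(yaw)+d[:,1]*np.sin(yaw);Y=d[:,0]*np.sin(yaw)-d[:,1]*np.cos(yaw);Z=d[:,2]
    k=(abs(X)<xr)&(abs(Y)<.1)&(Z>-.005)&(Z<.15)
    X,Y,Z=X[k],Y[k],Z[k];print(f)
    for z in np.arange(0,.12,.006):
        j=abs(Z-z)<.003
        a=j&(Y<0);b=j&(Y>=0)
        g=lambda m:(m.sum(),)+tuple((1000*np.percentile(Y[m],[3,97])).round(0))+tuple((1000*np.percentile(X[m],[3,97])).round(0)) if m.sum()>2 else ''
        print(round(z*1000),g(a),g(b))
prof('s8',[.4857,.1813,.2675],1.3183)
prof('s2',[.5175,-.2229,.2015],-3.0379)
o=robot.get_obs();snap('scene','s9');snap('top','t9')
prof('s9',o['tool_pos'],o['ee_rot'][2])
E
```

```text
s8
0  
6 (np.int64(4), np.float64(-46.0), np.float64(-44.0), np.float64(-4.0), np.float64(10.0)) 
12 (np.int64(7), np.float64(-54.0), np.float64(-44.0), np.float64(-2.0), np.float64(11.0)) (np.int64(4), np.float64(52.0), np.float64(59.0), np.float64(-1.0), np.float64(9.0))
18 (np.int64(3), np.float64(-46.0), np.float64(-45.0), np.float64(-1.0), np.float64(9.0)) (np.int64(15), np.float64(54.0), np.float64(61.0), np.float64(-9.0), np.float64(8.0))
24 (np.int64(4), np.float64(-55.0), np.float64(-46.0), np.float64(10.0), np.float64(11.0)) (np.int64(11), np.float64(52.0), np.float64(61.0), np.float64(-8.0), np.float64(8.0))
30 (np.int64(3), np.float64(-52.0), np.float64(-43.0), np.float64(-1.0), np.float64(10.0)) (np.int64(12), np.float64(56.0), np.float64(61.0), np.float64(-9.0), np.float64(9.0))
36  (np.int64(16), np.float64(54.0), np.float64(61.0), np.float64(-9.0), np.float64(9.0))
42  (np.int64(13), np.float64(51.0), np.float64(61.0), np.float64(-7.0), np.float64(9.0))
48  (np.int64(14), np.float64(53.0), np.float64(61.0), np.float64(-9.0), np.float64(9.0))
54  (np.int64(14), np.floa
[... 5354 characters left out ...]
.float64(-11.0), np.float64(-9.0))
60 (np.int64(4), np.float64(-32.0), np.float64(-23.0), np.float64(-11.0), np.float64(-8.0)) 
66 (np.int64(3), np.float64(-25.0), np.float64(-22.0), np.float64(-11.0), np.float64(-7.0)) 
72 (np.int64(4), np.float64(-26.0), np.float64(-23.0), np.float64(-11.0), np.float64(5.0)) 
78  
84  
90  
96  
102  
108 (np.int64(5), np.float64(-59.0), np.float64(-11.0), np.float64(-28.0), np.float64(-28.0)) (np.int64(6), np.float64(22.0), np.float64(70.0), np.float64(-28.0), np.float64(21.0))
114 (np.int64(65), np.float64(-71.0), np.float64(-1.0), np.float64(-30.0), np.float64(-21.0)) (np.int64(78), np.float64(2.0), np.float64(69.0), np.float64(-29.0), np.float64(25.0))
```

The fingers are straight and the tool can only point down, so the disc always lies between them and they cannot close on the neck. Gripping the disc rim on its diameter holds the plunger without any sideways wedge. I'll re-centre on it with the pads hanging down past the neck.

Request:
carry_out:
  steps:
    - [[0,0,0],0,-0.1]
    - [[0,0,0],0,-0.2]
    - [[-0.004,0,-0.004],0,-0.2]
    - [[-0.008,0,-0.008],0,-0.2]
    - [[-0.008,0,-0.008],0,-0.2]
    - [[-0.008,0,-0.008],0,-0.2]
    - [[-0.008,0,-0.008],0,0]
    - [[-0.008,0,-0.008],0,1]
    - [[-0.008,0,-0.008],0,1]
    - [[-0.008,0,-0.008],0,1]

```text
time: 20.75
tool_pos: [0.5324, 0.31, 0.1564]
ee_rot: [3.141, -0.0, 2.889]
wrist_force: [1.3, 0.6, 0.2]
width: 0.0428
finger_force: 30.0
```

```bash
cat > disc.py <<'E'
from h import *
def disc(f,G0=(.525,.312,.166)):
    c=np.radians(-14.6);ex=np.array([np.cos(c),np.sin(c),0]);ey=np.array([-np.sin(c),np.cos(c),0])
    u=np.sin(np.radians(20))*ex+np.array([0,0,np.cos(np.radians(20))]);w=np.cross(ey,u)
    W=cloud(pickle.load(open(f+'.pkl','rb'))).reshape(-1,3);d=W-np.array(G0)
    k=(abs(d@ey)<.017)&(abs(d@w)<.03)&(d@u>-.01)&(d@u<.10);h=(d@u)[k]
    hist,e=np.histogram(h,np.arange(-.01,.1,.002));b=e[hist.argmax()]+.001
    m=abs(h-b)<.004;t=np.median(h[m]);D=d[k][m]
    print(f,m.sum(),'top along u',round(t,4),'w range',np.percentile(D@w,[2,98]).round(4),'y',np.percentile(D@ey,[2,98]).round(4))
E
python3 - <<'E'
from disc import *
o=robot.get_obs();print(o['tool_pos'],o['wrist_force'],o['wrist_torque'],o['width'])
snap('scene','s10')
for f in('s8','s9','s10'):disc(f)
E
```

```text
[0.53240658 0.31002519 0.15644403] [1.34511268 0.61137605 0.17487777] [ 0.17302771  0.01299371 -0.02044401] 0.04278536288710612
s8 223 top along u 0.0268 w range [-0.0186  0.0212] y [-0.0159  0.0158]
s9 215 top along u 0.027 w range [-0.0153  0.0214] y [-0.0159  0.016 ]
s10 194 top along u 0.0271 w range [-0.0121  0.0208] y [-0.0161  0.0162]
```

Request:
carry_out:
  steps:
    - [[-0.001,0,-0.0028],0,1]
    - [[-0.002,0,-0.0056],0,1]
    - [[-0.0031,0,-0.0085],0,1]
    - [[-0.0041,0,-0.0113],0,1]
    - [[-0.0051,0,-0.0141],0,1]
    - [[-0.0062,0,-0.0169],0,1]
    - [[-0.0072,0,-0.0197],0,1]
    - [[-0.0082,0,-0.0226],0,1]
    - [[-0.0082,0,-0.0226],0,1]

```text
time: 21.92
tool_pos: [0.5407, 0.3077, 0.1796]
ee_rot: [3.141, 0.001, 2.889]
wrist_force: [-0.6, -0.1, -1.8]
width: 0.043
finger_force: 30.0
```

```bash
python3 - <<'E'
from disc import *
o=robot.get_obs();print(o['tool_pos'],o['wrist_force'],o['wrist_torque'],o['width'])
snap('scene','s11');disc('s11')
d=o['tool_pos']-[.5324,.3100,.1564];print('moved along u',d@[.331,-.0862,.9397],d-[.331,-.0862,.9397]*(d@np.array([.331,-.0862,.9397])))
E
```

```text
[0.54074025 0.30765773 0.17957406] [-0.62384942 -0.06770541 -1.83576659] [ 0.06666396  0.06509244 -0.01021022] 0.043015219443585974
s11 206 top along u 0.052 w range [-0.0122  0.021 ] y [-0.0163  0.0163]Traceback (most recent call last):
  File "<stdin>", line 4, in <module>
TypeError: can't multiply sequence by non-int of type 'numpy.float64'
```

Request:
carry_out:
  steps:
    - [[-0.001,0,-0.0028],0,1]
    - [[-0.002,0,-0.0056],0,1]
    - [[-0.0031,0,-0.0085],0,1]
    - [[-0.0041,0,-0.0113],0,1]
    - [[-0.0051,0,-0.0141],0,1]
    - [[-0.0062,0,-0.0169],0,1]
    - [[-0.0072,0,-0.0197],0,1]
    - [[-0.0082,0,-0.0222],0,1]
    - [[-0.0086,0,-0.0237],0,1]
    - [[-0.0086,0,-0.0237],0,1]

```text
time: 23.22
tool_pos: [0.5489, 0.3056, 0.203]
ee_rot: [3.141, 0.0, 2.889]
wrist_force: [-0.7, 1.0, -0.5]
width: 0.0429
finger_force: 30.0
```

```bash
python3 - <<'E'
from disc import *
o=robot.get_obs();print(o['tool_pos'],o['wrist_force'],o['wrist_torque'],o['width'])
a=snap('scene','s12');b=snap('top','t12');disc('s12')
u=np.array([.331,-.0862,.9397]);d=o['tool_pos']-[.5324,.3100,.1564];print('moved',d@u,d-u*(d@u))
# project mouth & band on both
for s in(a,b):
    for n,k in(('mouth',-.04),('disc',.076)):
        X=np.array([.525,.312,.1655])+u*k
        print(n,cv2.projectPoints(X[None],cv2.Rodrigues(s['R'])[0],s['t'],s['mtx'],s['D'])[0].ravel())
c=np.hstack([cv2.resize(a['image'][195:275,310:390],(400,400),interpolation=cv2.INTER_CUBIC),cv2.resize(b['image'][140:220,105:185],(400,400),interpolation=cv2.INTER_CUBIC)])
cv2.imwrite('pics/c8.png',c[:,:,::-1])
E
```

```text
[0.54889463 0.3056493  0.20301213] [-0.7257055   0.95916746 -0.51385174] [-0.03955086  0.02216361 -0.01464068] 0.04294291934367979
s12 214 top along u 0.0768 w range [-0.0125  0.0211] y [-0.0159  0.0159]
moved 0.04963616506883031 [ 6.50549709e-05 -7.20585051e-05 -3.09791658e-05]
mouth [360.32151759 251.0185787 ]
disc [362.05774025 244.11860333]
mouth [140.28318319 177.95648873]
disc [133.83852086 153.86555251]
```

View pics/c8.png

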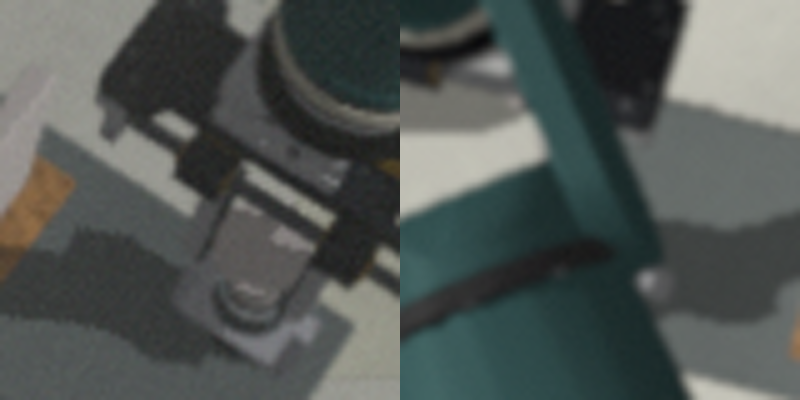

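```bash
python3 - <<'E'
from h import *
c=np.radians(-14.6);ex=np.array([np.cos(c),np.sin(c),0]);ey=np.array([-np.sin(c),np.cos(c),0])
u=np.sin(np.radians(20))*ex+np.array([0,0,np.cos(np.radians(20))]);w=np.cross(ey,u)
for f,G in(('t1',(.5236,.3125,.1651)),('s1',(.5262,.3114,.1666)),('s12',(.5262,.3114,.1666))):
    W=cloud(pickle.load(open(f+'.pkl','rb'))).reshape(-1,3);d=W-np.array(G)
    r=np.hypot(d@w,d@ey);h=d@u
    print(f)
    for z in np.arange(-.066,.08,.006):
        k=(abs(h-z)<.003)&(r<.03)
        if k.sum()>2:print(round(z*1000),k.sum(),(1000*np.percentile(r[k],[10,50,90])).round(0))
E
```

```text
t1
-66 12 [20. 20. 22.]
-60 16 [19. 20. 22.]
-54 18 [19. 21. 22.]
-48 15 [14. 21. 22.]
-42 66 [14. 19. 22.]
-36 16 [14. 15. 18.]
-30 22 [12. 13. 15.]
-24 12 [11. 12. 13.]
-18 9 [11. 12. 13.]
-12 11 [11. 12. 14.]
-6 10 [12. 13. 13.]
0 12 [11. 12. 13.]
18 3 [21. 21. 21.]
24 147 [ 8. 16. 21.]
30 41 [ 5. 15. 21.]
s1
-66 4 [19. 20. 20.]
-60 7 [20. 21. 22.]
-54 3 [19. 20. 21.]
-48 8 [14. 19. 20.]
-42 26 [16. 18. 21.]
-36 7 [16. 18. 20.]
18 4 [10. 16. 21.]
24 208 [ 7. 16. 21.]
30 64 [ 6. 14. 21.]
s12
-66 4 [19. 19. 21.]
-60 5 [20. 20. 21.]
-54 3 [19. 20. 21.]
-48 5 [17. 19. 20.]
-42 36 [15. 18. 20.]
-36 17 [13. 18. 20.]
-30 4 [14. 14. 14.]
-24 3 [14. 15. 15.]
-18 3 [13. 13. 14.]
-12 3 [14. 14. 14.]
-6 4 [13. 14. 14.]
48 4 [25. 28. 29.]
60 5 [25. 28. 29.]
66 8 [26. 27. 29.]
72 103 [ 9. 17. 22.]
78 181 [ 6. 14. 21.]
```

The tube mouth is confirmed 40 mm below the starting grip point and the plunger has moved 49.7 mm, so the band is level with the mouth. The board still stands in the last view, at (20,110). Handing in.

```bash
python3 -c "
from bench import robot
print(robot.close_job())"
```

```text
the job is handed in; nothing more can be done
None
```

I've handed the job in: the board stands upright on the middle of the cork pad, and the plunger is held 49.7 mm out, gripped by its thumb disc's rim instead of the neck (the fingers could not close past the disc); I set the band level with the tube's mouth by distance, as no camera could see it.

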